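# Take the bent fireplace lighter out of the drawer

## Task

Two long fireplace lighters lie in the top drawer of the little chest on the table, and one has a bent neck. Pull the top drawer out as far as it goes, take out the bent lighter - the drawer never comes out far enough to lift it level, so tilt it out handle end first - and finish holding it in the gripper, still, in the air and touching nothing else, with all of it clearly higher than the chest. Leave the good lighter lying in the drawer, leave the drawer pulled out, and do not disturb the other things on the table.

Things in the scene. Friction and masses are not known exactly. Their poses are not given: they have to be found in the camera images.
- chest: dark wooden table-top chest of two drawers, fixed, on the right, its front turned to the left; 340 mm deep (its x), 284 wide (y), 204 high. Origin: on the table under the middle of its front; x points from front to back, z up. The front is at x = 0; the top board, z = 186 to 204 mm, overhangs to x = -6 mm. Only the upper drawer works. Coasters and a tea-light, 26 mm high, stand on the back half.
- top_front_edge (a point): middle of the lower front edge of the chest's top board, 186 mm above the table; the inside of the drawer is covered behind this edge, and 68 mm lie between it and the drawer floor
- drawer (a joint): travel of the upper drawer along the chest's -x, m: 0 shut, 0.205 at its stop. Friction about 2 N; it stays where it is left. It starts shut. Its front is 16 mm thick and rises 63 mm above the drawer floor, its sides 48 mm. At the stop, 183 mm of its inside length is open to above, between the drawer front and the chest's top board.
- drawer_floor (a point): point on the upper side of the drawer's floor at the middle of the drawer front's inner face, 118 mm above the table, moving with the drawer; axes as the chest's. The drawer's inside reaches from x = 0 to 304 mm and y = -114 to +114 mm of this point; it is light wood.
- drawer_knob (a point): centre of the round dark metal knob of the upper drawer, 28 mm across, 19 mm thick along x, 25 mm out from the middle of the drawer front, about 146 mm above the table. A smaller stem, 16 mm across, joins it to the front.
- bent_lighter: lighter with a black handle 105 x 26 x 24 mm (x, y, z) and a 9 mm steel neck, bent sideways to its +y by 20 degrees 10 mm past the handle and then straight for 165 mm; about 80 g. Origin: centre of the handle's underside; x along the handle to the neck, z up as it lies. Tip at x = 218, y = 56, z = 12 mm. It lies lengthwise, handle 8 to 20 mm from the drawer front, neck end under the top board.
- bent_lighter_butt (a point): middle of the handle end of the bent lighter, 12 mm above its underside
- bent_lighter_tip (a point): end of the bent lighter's neck
- good_lighter: the good lighter: the same, but its neck is straight, 280 mm over all; same origin and axes. The two lie side by side about 80 mm apart, 40 mm either side of the drawer's middle, either one on either side; this one stays in the drawer
- book_box: box in the form of a thick book, 170 x 235 x 63 mm, lying on the table at the far left; origin: centre of its underside; leave alone
- ball_bowl: dark wooden bowl with decorative balls, 210 mm across, 110 mm high, on the table on the left; origin: centre of its underside; leave alone
- remote: black remote control, 165 x 44 x 17 mm, lying on the table on the left, near the robot; origin: centre of its underside; leave alone

How it is judged:
On the way, in this order (a step that is already met when the one before it is completed fails the run):
1. the upper drawer is pulled out to its stop (value of joint drawer above 0.197 m), for 0.1 s.
2. the bent lighter is tilted in the fingers: its handle end is up above the drawer front while the tip of its neck is still under the chest's top board (contact force between the fingers and bent_lighter above 0.5 N and z of bent_lighter_butt in the frame of chest above 0.181 m and x of bent_lighter_tip in the frame of chest above -0.006 m and z of bent_lighter_tip in the frame of chest below 0.186 m), for 0.05 s.
At the end, for the whole second after the job is handed in: bent lighter held still in the fingers, clear of chest and good lighter, both its ends at least 214 mm above the table (chest top 204); drawer at least 170 mm open; good lighter on the drawer floor; book box, bowl and remote within 20 mm of their starts (contact force between the fingers and bent_lighter above 1 N and height (world z) of each of bent_lighter_butt, bent_lighter_tip above 0.214 m and contact force between bent_lighter and chest below 0.1 N and contact force between bent_lighter and good_lighter below 0.1 N and linear speed of bent_lighter below 0.03 m/s and value of joint drawer above 0.17 m and z of good_lighter in the frame of drawer_floor between -0.01 and 0.015 m and x of good_lighter in the frame of drawer_floor between 0 and 0.304 m and distance of each of book_box, ball_bowl, remote from where it was at the start of the episode below 0.02 m); the arm keeps its last pose, push and grip.
It fails at once if the good lighter is lifted out of the drawer (height (world z) of good_lighter above 0.15 m).
It fails at once if a bystander is knocked away (distance of any of book_box, ball_bowl, remote from where it was at the start of the episode above 0.02 m).
It also fails if it takes over 54 s, if anything falls off the work surface, if the arm or the gripper's body presses on something with over 40 N, if the wrist force passes 120 N, or if a joint passes its speed limit or range.

## Robot

A 7-joint arm with a two-finger parallel gripper is mounted at the origin on the work surface. World frame = base frame: x ahead of the robot, y to its left, z up, the work surface at z = 0. Lengths are in m, angles in rad, forces in N, time in s.
With the tool pointing down it reaches from about 0.425 to 0.925 m from the base axis. Payload 6.8 kg.
Tool frame: the origin (TCP) lies on the centre line of the jaws, within the pads' length; the fingertips stand bot.tip_reach ahead of it and the grasp point (between the pads) lies 3 mm ahead of it (bot.tip_reach is the distance from the TCP to the fingertips, in m); z points along the fingers, y is the line along which they close (so a half turn about z gives the same grasp; the last joint's range is limited). The gripper opens to 85 mm and grips with 20 to 120 N. Pads are 22 mm wide; open, the fingers measure 114 mm over their backs; the gripper's body (76 mm by 85 mm) begins 54 mm behind the grasp point. The pads swing forward as they close: fully open they stand 13 mm farther back than shut.
Start: joints at [-1.439, 0.477, 0.022, 1.555, -0.011, 1.109, -0.083], TCP at [0.16, 0.656, 0.253] pointing down, gripper open.
Joint ranges: [-2.96, 2.96], [-0.34, 2.1], [-1.41, 1.46], [0.24, 2.44], [-1.37, 4.51], [0.17, 1.92], [-2.96, 2.96]. Speed limits (rad/s): [2.39, 2.39, 3.14, 3.14, 3.14, 3.14, 3.14].

## Interface

Orientations are given as a unit quaternion [w, x, y, z].
In Python, from station import bot gives the robot as it stands.
- The arm moves only by the tool jog_arm, never from a script. Its argument "deltas" is a list of rows, each a list of 7 numbers: the shift along the world's x, y, z in m, then the turn, a rotation vector about the world's x, y, z in rad, then the opening, from 0 (shut) to 1 (fully open). In form: [[x, y, z, rx, ry, rz, grip], ...]. A call has 1 to 10 rows; each row shifts and turns the commanded pose from where the row before left it; what a row does not reach is not made up. A row lasts 1/10 s, in which the tool goes at most 50 mm and 8.59 degrees, less where a joint would pass 70% of its speed; a pose out of reach is approached as far as the arm can. A call with a gripper value outside its range is refused whole. The fingers move at their own pace and stop on an object; "newtons" is the grip in N (left out, the last holds). Time passes only in rows, so rows that do not move let the fingers close. It gives the time, the measured TCP pose, the force, the opening and the grip force at its end, in the units of the state.
- bot.get_obs(): the state, without advancing time (a new reading comes with each control period).
- bot.read_camera(name): name is "scene" or "top" or "wrist"; returns a dict with "img" (480x640x3 uint8, red, green, blue), "K" (3x3 intrinsics, pixels), "eye" and "attitude" of the camera in the world. Camera axes: x right, y down, z forward; pixel columns grow to the right and rows downward; lengths in m; the calibration is good to about 2 mm. A picture is of the moment at which its call begins. There is no depth.
- bot.hand_in(): hands the job in; it is judged then, once.
The state is a dict: "t": time; "q": joint angles; "joint_vel": joint speeds; "joint_torque": joint torques, N m; "eef_pos": TCP position; "tool_rot": TCP orientation; "contact_force": force on the tool from outside, world axes, zero at the start; "torque": the same for the moment, N m; "gripper_width": opening from 0.0 (shut) to 1.0 (fully open); "grasp_force": force on a finger pad.
Only numpy, scipy, OpenCV 4.12 (cv2) and the standard library are available. Lean on these libraries where they do the work, as an engineer would, in place of code of your own. Each camera call takes 0.05 s, during which the arm holds its last target. There are 200 camera calls.

## Working session

There is one attempt and no reset: what is moved stays moved. The work goes in short steps, Python scripts to look and compute and a tool call to move; the robot and the scene stay as the last step left them, time stands still between calls to the robot, and variables do not carry over. Pictures are saved under pics/ and viewed, at most 10 in all, crops included, and the job is handed in when it is done.

Besides the shell and the picture viewer there is one more tool, called after "Request:" as name([rows], argument=value, ...), one row to a line, values as JSON. jog_arm: Moves the arm, as the interface text tells. Its arguments: {"type":"object","properties":{"deltas":{"type":"array"},"newtons":{"type":"number"}},"required":["deltas"]}

```bash
mkdir -p pics; ls
cat > h.py <<'E'
import numpy as np, cv2
from scipy.spatial.transform import Rotation as R
from station import bot
def rot(a):
    a=np.array(a,float)
    return a if a.shape==(3,3) else R.from_quat(a[[1,2,3,0]]).as_matrix()
def cam(n,save=None):
    c=bot.read_camera(n); c['R']=rot(c['attitude']); c['eye']=np.array(c['eye']); c['K']=np.array(c['K'])
    if save: cv2.imwrite('pics/'+save,c['img'][:,:,::-1])
    return c
def ray(c,uv):
    d=c['R']@np.linalg.inv(c['K'])@np.array([uv[0],uv[1],1.]); return d/np.linalg.norm(d)
def onz(c,uv,z):
    d=ray(c,uv); return c['eye']+d*(z-c['eye'][2])/d[2]
def tri(pairs):
    A=np.zeros((3,3));b=np.zeros(3)
    for c,uv in pairs:
        d=ray(c,uv);P=np.eye(3)-np.outer(d,d);A+=P;b+=P@c['eye']
    return np.linalg.solve(A,b)
def proj(c,p):
    q=c['K']@c['R'].T@(np.array(p)-c['eye']); return q[:2]/q[2]
E
python3 - <<'E'
from h import *
for n in ['scene','top']:
    c=cam(n,n+'0.png'); print(n,c['eye'],c['R'].round(3).tolist(),c['K'].tolist())
o=bot.get_obs(); print(o['tool_rot'],o['eef_pos'],bot.tip_reach,o['t'],o['gripper_width'])
E
```

```text
pics
scene [1.37484034 0.67599451 1.08398018] [[-0.523, 0.589, -0.616], [0.852, 0.346, -0.393], [-0.019, -0.73, -0.683]] [[534.9095900366046, 0.0, 322.6145651617938], [0.0, 534.9095900366046, 226.47427035081714], [0.0, 0.0, 1.0]]
top [0.42361469 0.1188943  1.3291225 ] [[0.006, -0.997, 0.078], [-1.0, -0.005, 0.016], [-0.015, -0.078, -0.997]] [[517.6724466311626, 0.0, 316.9849880234779], [0.0, 517.6724466311626, 240.0627099020072], [0.0, 0.0, 1.0]]
[-2.68990712e-05  1.19598887e-01  9.92821959e-01 -8.15020956e-04] [0.16020992 0.65521486 0.2524141 ] 0.022 0.1 0.9971912663336424
```

View pics/scene0.png

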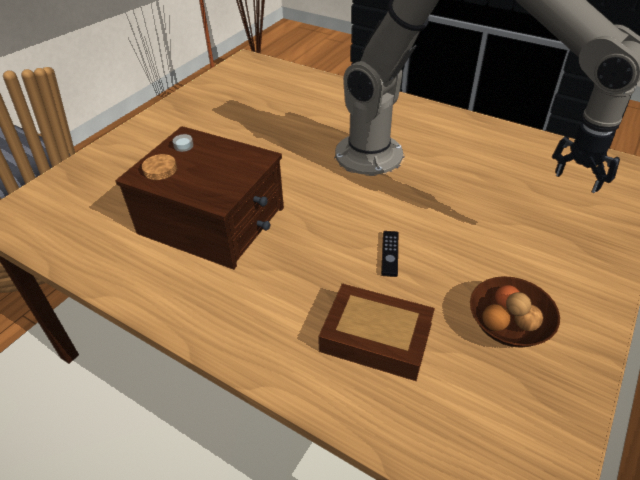

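View pics/top0.png

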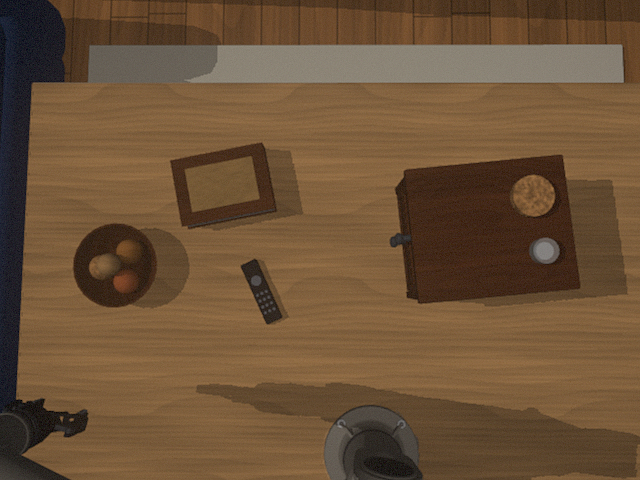

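The two views show the chest with its top corners at about (405,169), (562,156), (579,288) and (417,302) in top, and its upper knob at scene (260,201) and top (399,240). The remote, book and bowl are well to the left.

Run:
```python
from h import *
t=cam('top');s=cam('scene')
hsv=cv2.cvtColor(t['img'],cv2.COLOR_RGB2HSV)
g=cv2.cvtColor(t['img'],cv2.COLOR_RGB2GRAY)
prs={'front_near':((417,302),(281,157)),'front_far':((405,169),(229,212)),'back_far':((562,156),(122,180)),'back_near':((579,288),(182,129)),'knob':((394,240),(265,201))}
for k,(a,b) in prs.items(): print(k,tri([(t,a),(s,b)]).round(4),onz(t,a,.204).round(4),onz(s,b,.204).round(4))
for n,(c,x,y,w,h) in {'ta':(t,380,150,60,170),'sb':(s,200,140,100,130)}.items():
    cv2.imwrite(f'pics/{n}.png',cv2.convertScaleAbs(cv2.resize(c['img'][y:y+h,x:x+w,::-1],None,fx=4.4 if n=='sb' else 3.5,fy=4.4 if n=='sb' else 3.5,interpolation=2),alpha=2))
a=cv2.imread('pics/ta.png');b=cv2.imread('pics/sb.png')
H=max(a.shape[0],b.shape[0]);m=np.zeros((H,a.shape[1]+b.shape[1],3),np.uint8);m[:a.shape[0],:a.shape[1]]=a;m[:b.shape[0],a.shape[1]:]=b
cv2.imwrite('pics/m.png',m);print(m.shape,a.shape)
```

```text
front_near [ 0.3815 -0.0862  0.1919] [ 0.3793 -0.0797  0.204 ] [ 0.3969 -0.0806  0.204 ]
front_far [ 0.6654 -0.0518  0.2165] [ 0.6697 -0.056   0.204 ] [ 0.6542 -0.0596  0.204 ]
back_far [ 0.6977 -0.3971  0.2026] [ 0.6995 -0.3996  0.204 ] [ 0.6981 -0.3912  0.204 ]
back_near [ 0.4129 -0.4367  0.1897] [ 0.4115 -0.427   0.204 ] [ 0.4287 -0.4224  0.204 ]
knob [ 0.521  -0.044   0.1482] [ 0.513 -0.031  0.204] [ 0.5744 -0.0068  0.204 ]
(595, 650, 3) (595, 210, 3)
```

View pics/m.png

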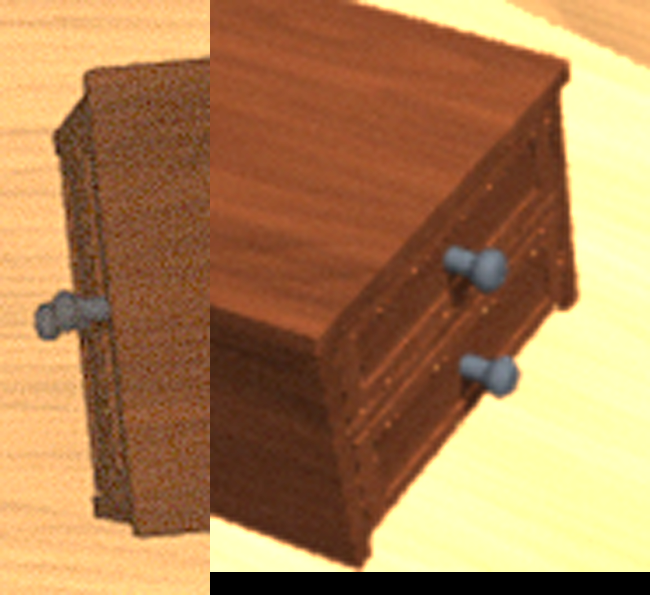

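The upper knob disc is at top (399.4,238) and scene (263.6,201.4). The refined front corners are at top (419.1,302.3) and (405.1,170.6).

Run:
```python
from h import *
t=cam('top');s=cam('scene')
prs={'front_near':((419.1,302.3),(281.4,154.8)),'front_far':((405.1,170.6),(224.5,218.4)),'knob':((399.4,238),(263.6,201.4)),'lowknob':((393.7,242),(266,226))}
for k,(a,b) in prs.items(): print(k,tri([(t,a),(s,b)]).round(4),onz(t,a,.204).round(4),onz(s,b,.204).round(4))
F=(tri([(t,prs['front_near'][0]),(s,prs['front_near'][1])])+tri([(t,prs['front_far'][0]),(s,prs['front_far'][1])]))/2
f=onz(t,(419.1,302.3),.204);g=onz(t,(405.1,170.6),.204);m=(f+g)/2;y=(f-g)[:2]
print(np.linalg.norm(y),np.degrees(np.arctan2(y[1],y[0])))
yx=np.array([-y[1],y[0]])/np.linalg.norm(y) 
print('out',-yx if yx[1]<0 else yx, 'mid',m,F)
o=bot.get_obs()
print(R.from_matrix(rot(o['tool_rot'])).as_matrix().round(3))
w=bot.read_camera('wrist'); Rt=rot(o['tool_rot'])
print('cam in tool',Rt.T@(np.array(w['eye'])-o['eef_pos']),(Rt.T@rot(w['attitude'])).round(3).tolist())
```

```text
front_near [ 0.38   -0.0878  0.1982] [ 0.3786 -0.0842  0.204 ] [ 0.3877 -0.0856  0.204 ]
front_far [ 0.6697 -0.0599  0.194 ] [ 0.6661 -0.0562  0.204 ] [ 0.6785 -0.0541  0.204 ]
knob [ 0.5234 -0.0529  0.1452] [ 0.5174 -0.0427  0.204 ] [ 0.5774 -0.009   0.204 ]
lowknob [ 0.5222 -0.0538  0.0523] [ 0.5086 -0.0303  0.204 ] [0.6489 0.0505 0.204 ]
0.2888123505248264 -174.43478842554197
out [-0.09697861  0.99528647] mid [ 0.52236904 -0.07019146  0.204     ] [ 0.52486043 -0.07384756  0.19608549]
[[-0.971  0.237 -0.   ]
 [ 0.237  0.971 -0.001]
 [-0.    -0.001 -1.   ]]
cam in tool [ 7.69086840e-02  5.31868627e-05 -1.20232114e-01] [[-0.002, -0.955, -0.295], [1.0, -0.001, -0.001], [0.0, -0.295, 0.955]]
```

Request:
jog_arm([
  [0.018, -0.029, 0, 0, 0, -0.062, 1],
  [0.018, -0.029, 0, 0, 0, -0.062, 1],
  [0.018, -0.029, 0, 0, 0, -0.062, 1],
  [0.018, -0.029, 0, 0, 0, -0.062, 1],
  [0.018, -0.029, 0, 0, 0, -0.062, 1],
  [0.018, -0.029, 0, 0, 0, -0.062, 1],
  [0.018, -0.029, 0, 0, 0, -0.062, 1],
  [0.018, -0.029, 0, 0, 0, -0.062, 1],
  [0.018, -0.029, 0, 0, 0, -0.062, 1],
  [0.018, -0.029, 0, 0, 0, -0.062, 1],
])

```text
t: 1.35
eef_pos: [0.3409, 0.3645, 0.2535]
tool_rot: [-0.0, 0.418, 0.908, 0.0]
contact_force: [0.4, -0.1, 1.1]
gripper_width: 1.0
grasp_force: 0.0
```

Request:
jog_arm([
  [0.018, -0.029, 0, 0, 0, -0.062, 1],
  [0.018, -0.029, 0, 0, 0, -0.062, 1],
  [0.018, -0.029, 0, 0, 0, -0.062, 1],
  [0.018, -0.029, 0, 0, 0, -0.062, 1],
  [0.018, -0.029, 0, 0, 0, -0.062, 1],
  [0.018, -0.029, 0, 0, 0, -0.062, 1],
  [0.018, -0.029, 0, 0, 0, -0.062, 1],
  [0.018, -0.029, 0, 0, 0, -0.062, 1],
  [0.018, -0.029, 0, 0, 0, -0.062, 1],
  [0, 0, 0, 0, 0, 0, 1],
])

```text
t: 2.35
eef_pos: [0.5043, 0.1, 0.2538]
tool_rot: [0.001, 0.654, 0.756, 0.0]
contact_force: [-0.1, -0.2, -0.5]
gripper_width: 1.006
grasp_force: 0.0
```

Request:
jog_arm([
  [0, 0, 0, -0.1, -0.01, 0, 1],
  [0, 0, 0, -0.1, -0.01, 0, 1],
  [0, 0, 0, -0.1, -0.01, 0, 1],
  [0, 0, 0, -0.1, -0.01, 0, 1],
  [0, 0, 0, -0.12, -0.01, 0, 1],
  [0, 0, 0, 0, 0, 0, 1],
])

```text
t: 2.95
eef_pos: [0.5014, 0.109, 0.2517]
tool_rot: [0.187, 0.625, 0.736, -0.18]
contact_force: [0.3, 0.0, -0.4]
gripper_width: 1.0
grasp_force: 0.0
```

Run:
```python
from h import *
o=bot.get_obs();print(o['q'],o['t'],o['eef_pos']);print(rot(o['tool_rot']).round(3))
w=cam('wrist','w1.png'); print(w['K'].tolist(),proj(w,[.522,-.052,.1455]))
```

```text
[-1.06256368  0.35869192  0.57420001  1.92669744  0.31736297  1.14309268
 -0.50181083] 2.95 [0.50140126 0.10903751 0.25174875]
[[-0.148  0.988  0.05 ]
 [ 0.854  0.153 -0.498]
 [-0.5   -0.031 -0.866]]
[[389.4017041769433, 0.0, 322.7360076398862], [0.0, 389.4017041769433, 238.42249669196917], [0.0, 0.0, 1.0]] [323.57204865 320.64585092]
```

View pics/w1.png

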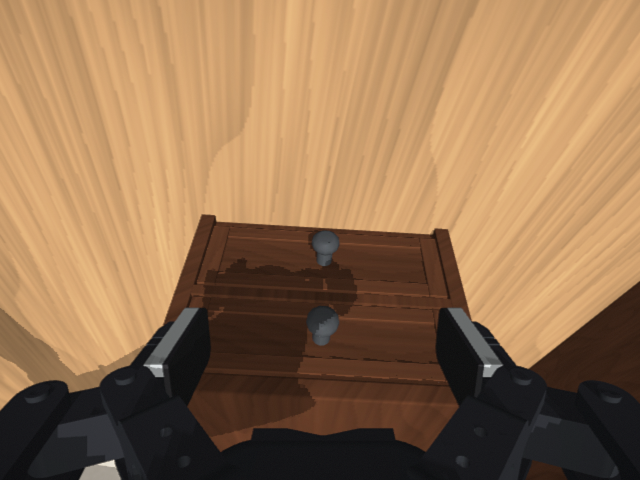

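The knob shows at (322,322), within 2 px of the prediction, so I'm approaching along the tool axis.

Request:
jog_arm([
  [0.003, -0.02, 0, 0.001, -0.006, -0.011, 1],
  [0.003, -0.02, 0, 0.001, -0.006, -0.011, 1],
  [0.003, -0.02, 0, 0.001, -0.006, -0.011, 1],
  [0.003, -0.02, 0, 0, -0.006, -0.011, 1],
  [0.003, -0.02, 0, 0, -0.006, -0.011, 1],
  [0.001, -0.01, -0.017, 0, 0, 0, 1],
  [0.001, -0.01, -0.017, 0, 0, 0, 1],
  [0.001, -0.01, -0.017, 0, 0, 0, 1],
  [0, 0, 0, 0, 0, 0, 1],
])

```text
t: 3.9
eef_pos: [0.5188, -0.0283, 0.2011]
tool_rot: [0.19, 0.653, 0.712, -0.176]
contact_force: [-0.9, -0.2, 0.5]
gripper_width: 1.0
grasp_force: 0.0
```

Request:
jog_arm([
  [0.001, -0.01, -0.017, 0, 0, 0, 1],
  [0.001, -0.01, -0.017, 0, 0, 0, 1],
  [0.001, -0.01, -0.017, 0, 0, 0, 1],
  [0, 0, 0, 0, 0, 0, 1],
])

```text
t: 4.3
eef_pos: [0.5223, -0.0569, 0.1508]
tool_rot: [0.191, 0.652, 0.713, -0.175]
contact_force: [-0.1, -0.1, -0.6]
gripper_width: 0.997
grasp_force: 0.0
```

Request:
jog_arm([
  [0, 0.005, -0.003, 0, 0, 0, 1],
  [0, 0, 0, 0, 0, 0, 0],
  [0, 0, 0, 0, 0, 0, 0],
  [0, 0, 0, 0, 0, 0, 0],
  [0, 0, 0, 0, 0, 0, 0],
  [0, 0, 0, 0, 0, 0, 0],
  [0, 0, 0, 0, 0, 0, 0],
  [0, 0, 0, 0, 0, 0, 0],
  [0, 0, 0, 0, 0, 0, 0],
], newtons=50)

```text
t: 5.2
eef_pos: [0.5227, -0.05, 0.1488]
tool_rot: [0.191, 0.652, 0.713, -0.174]
contact_force: [-5.5, 5.3, 9.8]
gripper_width: 0.298
grasp_force: 48.4
```

Request:
jog_arm([
  [-0.001, 0.008, 0, 0, 0, 0, 0],
  [-0.001, 0.012, 0, 0, 0, 0, 0],
  [-0.001, 0.012, 0, 0, 0, 0, 0],
  [-0.001, 0.012, 0, 0, 0, 0, 0],
  [-0.001, 0.012, 0, 0, 0, 0, 0],
  [-0.001, 0.012, 0, 0, 0, 0, 0],
  [-0.002, 0.012, 0, 0, 0, 0, 0],
  [-0.001, 0.012, 0, 0, 0, 0, 0],
  [-0.001, 0.012, 0, 0, 0, 0, 0],
])

```text
t: 6.1
eef_pos: [0.5123, 0.0538, 0.1488]
tool_rot: [0.191, 0.652, 0.713, -0.175]
contact_force: [-3.8, -3.2, 8.6]
gripper_width: 0.29
grasp_force: 50.4
```

Request:
jog_arm([
  [-0.001, 0.012, 0, 0, 0, 0, 0],
  [-0.001, 0.012, 0, 0, 0, 0, 0],
  [-0.001, 0.012, 0, 0, 0, 0, 0],
  [-0.001, 0.012, 0, 0, 0, 0, 0],
  [-0.002, 0.012, 0, 0, 0, 0, 0],
  [-0.001, 0.012, 0, 0, 0, 0, 0],
  [-0.001, 0.012, 0, 0, 0, 0, 0],
  [-0.001, 0.012, 0, 0, 0, 0, 0],
  [-0.001, 0.008, 0, 0, 0, 0, 0],
  [0, 0, 0, 0, 0, 0, 0],
])

```text
t: 7.1
eef_pos: [0.5022, 0.1543, 0.1488]
tool_rot: [0.193, 0.652, 0.712, -0.177]
contact_force: [-0.2, -9.4, 5.3]
gripper_width: 0.29
grasp_force: 53.8
```

Request:
jog_arm([
  [0, 0, 0, 0, 0, 0, 0],
  [0, -0.002, 0, 0, 0, 0, 1],
  [0, 0, 0, 0, 0, 0, 1],
  [0, 0, 0, 0, 0, 0, 1],
  [0, 0, 0, 0, 0, 0, 1],
  [0, 0, 0, 0, 0, 0, 1],
  [0, 0, 0, 0, 0, 0, 1],
  [-0.001, 0.01, 0.017, 0, 0, 0, 1],
  [-0.001, 0.01, 0.017, 0, 0, 0, 1],
  [-0.001, 0.01, 0.017, 0, 0, 0, 1],
])

```text
t: 8.1
eef_pos: [0.5002, 0.186, 0.1999]
tool_rot: [0.191, 0.652, 0.713, -0.174]
contact_force: [0.6, 0.1, -0.5]
gripper_width: 0.998
grasp_force: 0.0
```

Request:
jog_arm([
  [-0.001, 0, 0.03, 0.1, 0.01, 0, 1],
  [0, 0, 0.03, 0.1, 0.01, 0, 1],
  [0, 0, 0.03, 0.1, 0.01, 0, 1],
  [0, -0.01, 0.03, 0.1, 0.01, 0, 1],
  [0, -0.01, 0.03, 0.12, 0.01, 0, 1],
  [0, -0.01, 0.03, 0, 0, 0, 1],
  [0, -0.01, 0.03, 0, 0, 0, 1],
  [0, 0, 0, 0, 0, 0, 1],
])

```text
t: 8.9
eef_pos: [0.5012, 0.1438, 0.4137]
tool_rot: [0.001, 0.675, 0.737, 0.003]
contact_force: [-0.2, 0.4, 0.5]
gripper_width: 1.0
grasp_force: 0.0
```

Run:
```python
from h import *
o=bot.get_obs();print(o['t'],o['eef_pos']);print(rot(o['tool_rot']).round(3))
w=cam('wrist','w2.png');t=cam('top','t2.png');s=cam('scene','s2.png')
a=cv2.resize(t['img'][130:330,300:480],None,fx=1.5*1.2,fy=1.5*1.2);b=cv2.resize(s['img'][100:300,130:330],None,fx=1.8,fy=1.8)
m=np.hstack([cv2.convertScaleAbs(a,alpha=1.8),cv2.convertScaleAbs(b,alpha=1.3)]);cv2.imwrite('pics/m2.png',m[:,:,::-1]);print(m.shape)
```

```text
8.9 [0.50119508 0.1437738  0.4137315 ]
[[-0.087  0.996  0.006]
 [ 0.996  0.087  0.004]
 [ 0.003  0.006 -1.   ]]
(360, 684, 3)
```

View pics/w2.png

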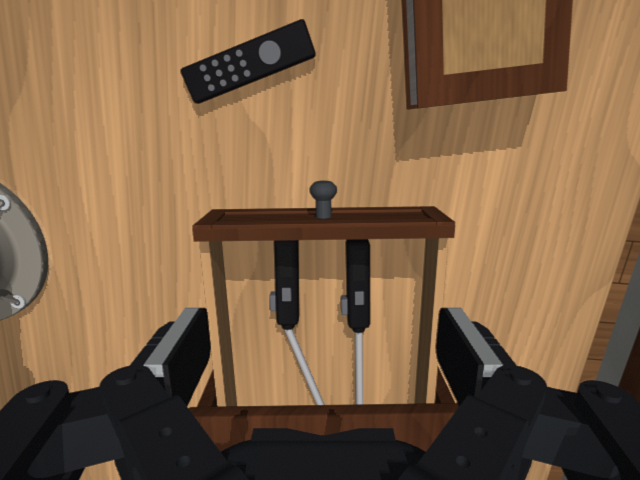

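View pics/m2.png

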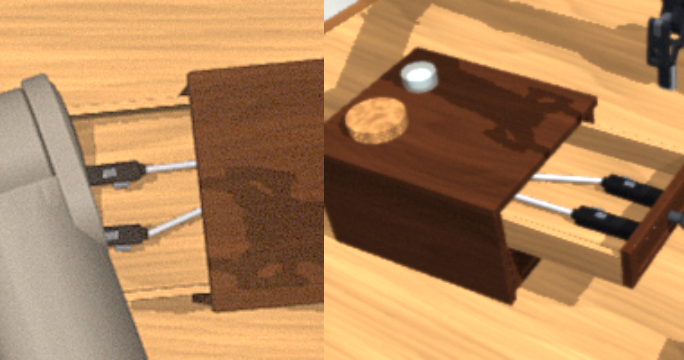

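The wrist view shows the bent lighter on the left, its handle at (286,240–328) with the neck bending right. The good lighter is at (358,240–330), the drawer is fully open, and the grey top buttons are at (286,294) and (358,297).

Run:
```python
from h import *
w=cam('wrist');s=cam('scene')
for n,a,b in [('bent',(286,294),(298.9,202.2)),('good',(358.5,297.5),(283.3,217.2))]:
    p=tri([(w,a),(s,b)]);print(n,p.round(4),(proj(w,p)-a).round(1),(proj(s,p)-b).round(1))
mx=w['img'].max(2)
for n,(x0,x1) in {'bent':(262,312),'good':(334,384)}.items():
    m=np.zeros(mx.shape,np.uint8);m[236:336,x0:x1]=(mx[236:336,x0:x1]<55)
    m=cv2.morphologyEx(m,cv2.MORPH_OPEN,np.ones((11,11)))
    c=max(cv2.findContours(m,0,1)[0],key=cv2.contourArea);r=cv2.minAreaRect(c);bx=cv2.boxPoints(r)
    bx=bx[np.argsort(bx[:,1])];e0=bx[:2].mean(0);e1=bx[2:].mean(0)
    P=onz(w,e0,.142);Q=onz(w,e1,.142);d=(Q-P)
    print(n,r,e0,e1,P.round(4),Q.round(4),np.linalg.norm(d),np.degrees(np.arctan2(d[1],d[0])))
print(w['eye'],'chest x dir',np.degrees(np.arctan2(-.995,.097)))
a,b=onz(w,(195,240),.181),onz(w,(454,237),.181);print('drawer front inner edge',a,b,np.degrees(np.arctan2(*(b-a)[[1,0]])))
```

```text
bent [0.4667 0.0259 0.132 ] [0.4 3.8] [1.4 0.8]
good [0.5472 0.0317 0.1409] [0.6 5.2] [1.9 1.1]
bent ((289.4999694824219, 266.5), (46.99999237060547, 22.999996185302734), 90.0) [289.49997 243.     ] [289.49997 290.     ] [0.4666 0.094  0.142 ] [0.4701 0.0405 0.142 ] 0.05359955416840251 -86.29826233355551
good ((361.5, 268.5), (51.0, 23.0), 90.0) [361.5 243. ] [361.5 294. ] [0.5415 0.1008 0.142 ] [0.5484 0.0429 0.142 ] 0.05832749664213498 -83.1646633462382
[0.49099991 0.22157028 0.52893611] chest x dir -84.43197594098523
drawer front inner edge [0.38063952 0.10176489 0.181     ] [0.62165565 0.12663128 0.181     ] 5.890544040524877
```

Run:
```python
from h import *
w=cam('wrist');np.save('pics/w2.npy',w['img'])
g=w['img'].max(2)
for n,x0,x1 in [('bent',262,312),('good',334,384)]:
    E=[]
    for v in list(range(246,284,3)):
        xs=np.where(g[v,x0:x1]<55)[0]+x0; E.append([v,xs.min(),xs.max()])
    E=np.array(E);print(n,E[::3].tolist())
    col=g[300:345,(x0+x1)//2+1];print(col.tolist())
for uv in [(288.5,328),(359,331),(286,294),(358.5,297.5)]: print(uv,onz(w,uv,.142).round(4))
```

```text
bent [[246, 278, 302], [255, 278, 302], [264, 279, 302], [273, 279, 302], [282, 279, 301]]
[110, 110, 111, 109, 79, 33, 28, 28, 28, 28, 28, 29, 29, 28, 30, 28, 29, 28, 29, 29, 28, 28, 28, 29, 29, 28, 28, 22, 17, 24, 26, 22, 51, 110, 129, 114, 106, 119, 120, 129, 164, 162, 138, 140, 164]
good [[246, 351, 373], [255, 351, 374], [264, 351, 374], [273, 351, 374], [282, 351, 373]]
[106, 106, 105, 104, 105, 104, 105, 105, 95, 34, 24, 27, 27, 27, 28, 27, 27, 27, 27, 28, 28, 28, 28, 28, 27, 26, 28, 28, 28, 29, 29, 22, 18, 23, 22, 24, 62, 137, 138, 141, 141, 141, 140, 139, 141]
(288.5, 328) [ 0.4715 -0.0058  0.142 ]
(359, 331) [ 0.5504 -0.0022  0.142 ]
(286, 294) [0.4661 0.0356 0.142 ]
(358.5, 297.5) [0.545  0.0387 0.142 ]
```

Request:
jog_arm([
  [-0.004, -0.013, -0.02, 0, 0, 0, 0.6],
  [-0.004, -0.013, -0.02, 0, 0, 0, 0.6],
  [-0.004, -0.013, -0.02, 0, 0, 0, 0.6],
  [-0.004, -0.013, -0.02, 0, 0, 0, 0.6],
  [-0.004, -0.013, -0.02, 0, 0, 0, 0.6],
  [-0.004, -0.013, -0.02, 0, 0, 0, 0.6],
  [-0.004, -0.013, -0.02, 0, 0, 0, 0.6],
  [-0.003, -0.01, -0.02, 0, 0, 0, 0.6],
  [0, 0, 0, 0, 0, 0, 0.6],
])

```text
t: 10.1
eef_pos: [0.4658, 0.0433, 0.2466]
tool_rot: [-0.002, 0.675, 0.738, -0.003]
contact_force: [-0.6, -0.8, 0.1]
gripper_width: 0.606
grasp_force: 0.0
```

Run:
```python
from h import *
o=bot.get_obs();print(o['t'],o['eef_pos'],o['q']);print(rot(o['tool_rot']).round(3))
w=cam('wrist','w3.png')
```

```text
10.1 [0.46581195 0.04329885 0.24659104] [-0.76820795  0.15089196  0.60669597  2.0672245  -0.10320503  0.96000133
 -0.01763577]
[[-0.089  0.996 -0.007]
 [ 0.996  0.089 -0.003]
 [-0.002 -0.007 -1.   ]]
```

View pics/w3.png

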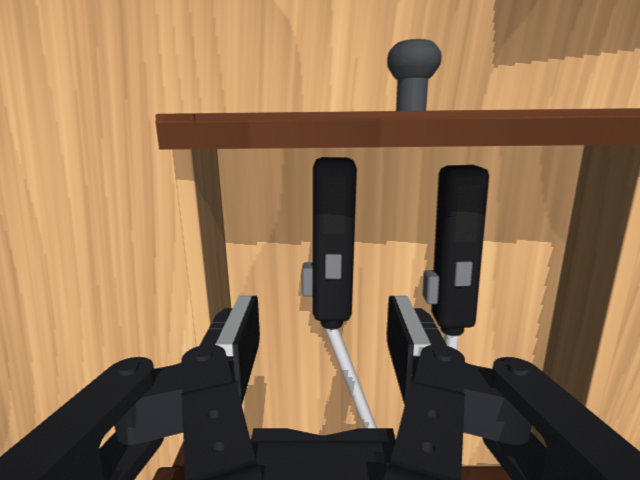

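Now the whole bent handle is visible: butt at (334,157), button at (333,266) and neck end at (334,325). The handle axis runs nearly vertical in the image.

Run:
```python
from h import *
w=cam('wrist')
U,_,V=np.linalg.svd(np.array([[-.087,.996,.006],[.996,.087,.004],[.003,.006,-1]]));Rt=U@V
w2=dict(K=w['K'],img=np.load('pics/w2.npy'),eye=np.array([.49099991,.22157028,.52893611]),R=Rt@np.array([[-.002,-.955,-.295],[1,-.001,-.001],[0,-.295,.955]]))
def blob(c,x0,x1,y0,y1):
    g=c['img'][y0:y1,x0:x1].astype(int); m=((g.max(2)>85)&(g.max(2)<150)&(g.max(2)-g.min(2)<20)).astype(np.uint8)
    n,l,st,ce=cv2.connectedComponentsWithStats(m);i=1+st[1:,4].argmax();return ce[i]+[x0,y0],st[i]
a,sa=blob(w2,281,299,285,312);b,sb=blob(w,320,346,245,285);print(a,sa,b,sb)
p=tri([(w2,a),(w,b)]);print('button',p.round(4),proj(w2,p)-a,proj(w,p)-b)
g=w['img'].max(2);E=[]
for v in range(165,250,5):
    xs=np.where(g[v,300:375]<60)[0]+300;E.append([v,(xs.min()+xs.max())/2,np.ptp(xs)])
E=np.array(E);k=np.polyfit(E[:,0],E[:,1],1);print(E[::4].tolist(),k)
z=p[2]
for v in (157,240,325): print(v,onz(w,(np.polyval(k,v),v),z).round(4))
P=onz(w,(np.polyval(k,160),160),z);Q=onz(w,(np.polyval(k,320),320),z);print('axis',np.degrees(np.arctan2(Q[1]-P[1],Q[0]-P[0])),np.linalg.norm(onz(w,(np.polyval(k,157),157),z)-onz(w,(np.polyval(k,325),325),z)))
print('tool x deg',np.degrees(np.arctan2(-.996,.089)))
```

```text
[289.5 297. ] [  5   6   8  13 104] [330.0661157 266.4214876] [  3  10  16  24 363]
button [0.4719 0.0233 0.1189] [-0.06779605  0.05975493] [-0.11649038 -0.1539735 ]
[[165.0, 331.5, 39.0], [185.0, 331.5, 41.0], [205.0, 331.0, 40.0], [225.0, 331.0, 40.0], [245.0, 330.5, 39.0]] [-1.49509804e-02  3.34153186e+02]
157 [0.4661 0.0968 0.1189]
240 [0.4705 0.0422 0.1189]
325 [ 0.4757 -0.0218  0.1189]
axis -85.39763791820768 0.11902386114546668
tool x deg -84.89375827945972
```

Request:
jog_arm([
  [0.002, 0.002, -0.02, 0, 0, 0, 0.6],
  [0.002, 0.002, -0.02, 0, 0, 0, 0.6],
  [0, 0, -0.02, 0, 0, 0, 0.6],
  [0, 0, -0.02, 0, 0, 0, 0.6],
  [0, 0, 0, 0, 0, 0, 0.6],
  [0, 0, 0, 0, 0, 0, 0.6],
])

```text
t: 10.8
eef_pos: [0.4731, 0.0494, 0.1702]
tool_rot: [-0.0, 0.674, 0.739, -0.0]
contact_force: [0.3, 0.3, 0.6]
gripper_width: 0.599
grasp_force: 0.0
```

Run:
```python
from h import *
w=cam('wrist','w4.png');o=bot.get_obs();print(o['t'],o['eef_pos'],w['eye']);print(rot(o['tool_rot']).round(3))
Rt=rot(o['tool_rot']);print('grasp px at z=.142 under tcp',proj(w,[*o['eef_pos'][:2],.142]))
```

```text
10.85 [0.47338279 0.04930006 0.17054282] [0.46495393 0.12502257 0.29038412]
[[-0.092  0.996  0.001]
 [ 0.996  0.092  0.001]
 [ 0.001  0.001 -1.   ]]
grasp px at z=.142 under tcp [326.83808407 306.82668638]
```

View pics/w4.png

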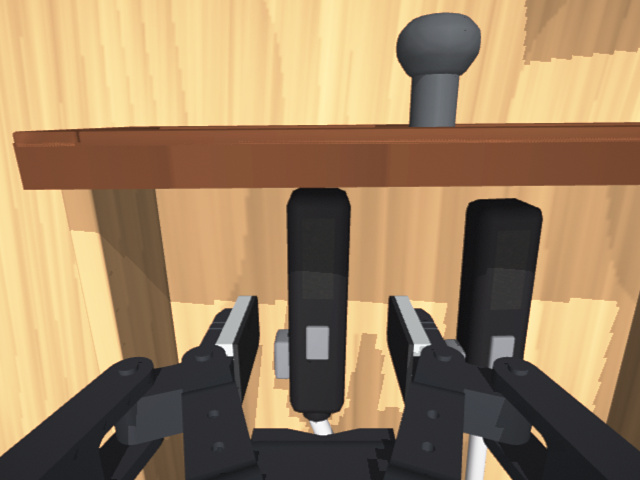

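The handle is centred at (319,300), with the TCP projecting at (327,307), so I need to shift about 3 mm to -x and then descend.

Request:
jog_arm([
  [-0.003, 0, -0.01, 0, 0, 0, 0.6],
  [0, 0, -0.01, 0, 0, 0, 0.6],
  [0, 0, -0.01, 0, 0, 0, 0.6],
  [0, 0, 0, 0, 0, 0, 0.6],
])

```text
t: 11.25
eef_pos: [0.4683, 0.0486, 0.1379]
tool_rot: [-0.001, 0.674, 0.739, -0.002]
contact_force: [-0.1, 0.3, -0.5]
gripper_width: 0.599
grasp_force: 0.0
```

Request:
jog_arm([
  [0, 0, 0, 0, 0, 0, 0],
  [0, 0, 0, 0, 0, 0, 0],
  [0, 0, 0, 0, 0, 0, 0],
  [0, 0, 0, 0, 0, 0, 0],
  [0, 0, 0, 0, 0, 0, 0],
  [0, 0, 0, 0, 0, 0, 0],
], newtons=80)

```text
t: 11.85
eef_pos: [0.4703, 0.0487, 0.1402]
tool_rot: [0.0, 0.674, 0.738, 0.001]
contact_force: [2.1, -0.5, 5.4]
gripper_width: 0.289
grasp_force: 80.9
```

Request:
jog_arm([
  [0, 0, 0.005, 0, 0, 0, 0],
  [0, 0, 0.011, 0.048, 0.005, 0, 0],
  [0, 0, 0.011, 0.048, 0.005, 0, 0],
  [0, 0, 0.011, 0.048, 0.005, 0, 0],
  [0, 0, 0.01, 0.048, 0.005, 0, 0],
  [0, 0, 0, 0, 0, 0, 0],
])

```text
t: 12.45
eef_pos: [0.47, 0.0473, 0.1885]
tool_rot: [-0.072, 0.672, 0.734, 0.065]
contact_force: [0.6, -0.9, -0.7]
gripper_width: 0.289
grasp_force: 78.5
```

Request:
jog_arm([
  [0, 0, 0.01, 0.048, 0.005, 0, 0],
  [0, 0, 0.01, 0.048, 0.005, 0, 0],
  [0, 0, 0.01, 0.048, 0.005, 0, 0],
  [0, 0, 0.01, 0.048, 0.005, 0, 0],
  [0, 0, 0, 0, 0, 0, 0],
  [0, 0, 0, 0, 0, 0, 0],
])

```text
t: 13.05
eef_pos: [0.469, 0.0488, 0.2267]
tool_rot: [-0.143, 0.662, 0.725, 0.126]
contact_force: [-0.2, -0.2, -0.9]
gripper_width: 0.286
grasp_force: 78.5
```

Run:
```python
from h import *
w=cam('wrist','w5.png');s=cam('scene','s5.png');o=bot.get_obs();print(o['t'],o['eef_pos'],o['q'],o['contact_force'],o['grasp_force']);print(rot(o['tool_rot']).round(3))
m=np.hstack([cv2.resize(w['img'],(440,330)),cv2.resize(s['img'][60:280,130:370],(360,330))]);cv2.imwrite('pics/m5.png',m[:,:,::-1])
```

```text
13.15 [0.4687853  0.04936413 0.22661766] [-0.40943799  0.23790386  0.4829469   2.07339594 -0.58535258  1.0145357
  0.51280694] [ 0.52945904 -0.0300899  -0.75827045] 78.48287343978882
[[-0.084  0.996 -0.042]
 [ 0.923  0.094  0.373]
 [ 0.376 -0.007 -0.927]]
```

View pics/m5.png

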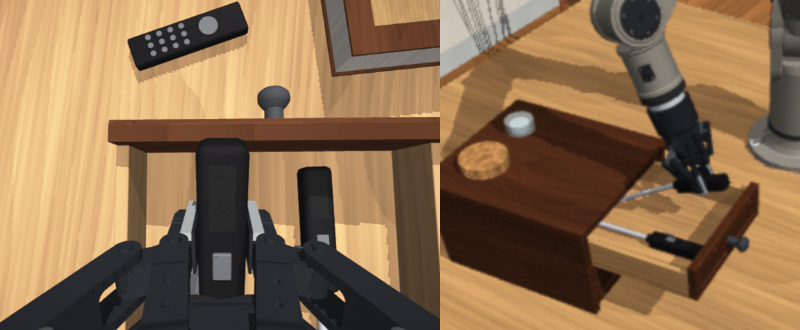

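The lighter is held firmly and tilted with its handle above the drawer front. The neck is still under the board, and the good lighter is undisturbed. Next I slide it out along its axis.

Request:
jog_arm([
  [-0.001, 0.0092, 0.0038, 0, 0, 0, 0],
  [-0.001, 0.0092, 0.0038, 0, 0, 0, 0],
  [-0.001, 0.0092, 0.0038, 0, 0, 0, 0],
  [-0.001, 0.0092, 0.0038, 0, 0, 0, 0],
  [-0.001, 0.0092, 0.0038, 0, 0, 0, 0],
  [-0.001, 0.0092, 0.0038, 0, 0, 0, 0],
  [-0.001, 0.0092, 0.0038, 0, 0, 0, 0],
])

```text
t: 13.85
eef_pos: [0.4622, 0.114, 0.2543]
tool_rot: [-0.144, 0.662, 0.725, 0.127]
contact_force: [0.1, -0.6, -0.6]
gripper_width: 0.29
grasp_force: 78.5
```

Request:
jog_arm([
  [-0.001, 0.0092, 0.0038, 0, 0, 0, 0],
  [-0.001, 0.0092, 0.0038, 0, 0, 0, 0],
  [-0.001, 0.0092, 0.0038, 0, 0, 0, 0],
  [-0.001, 0.0092, 0.0038, 0, 0, 0, 0],
  [-0.001, 0.0092, 0.0038, 0, 0, 0, 0],
  [-0.001, 0.0092, 0.0038, 0, 0, 0, 0],
  [-0.001, 0.0092, 0.0038, 0, 0, 0, 0],
  [0, 0, 0, 0, 0, 0, 0],
])

```text
t: 14.65
eef_pos: [0.4552, 0.1791, 0.2811]
tool_rot: [-0.144, 0.661, 0.726, 0.128]
contact_force: [-0.2, 0.5, -0.7]
gripper_width: 0.287
grasp_force: 78.5
```

Request:
jog_arm([
  [0, 0.005, 0.015, 0, 0, 0, 0],
  [0, 0.005, 0.015, 0, 0, 0, 0],
  [0, 0.005, 0.015, 0, 0, 0, 0],
  [0, 0.005, 0.015, 0, 0, 0, 0],
  [0, 0.005, 0.015, 0, 0, 0, 0],
  [0, 0.005, 0.015, 0, 0, 0, 0],
  [0, 0.005, 0.015, 0, 0, 0, 0],
  [0, 0.005, 0.015, 0, 0, 0, 0],
  [0, 0, 0, 0, 0, 0, 0],
  [0, 0, 0, 0, 0, 0, 0],
])

```text
t: 15.65
eef_pos: [0.4553, 0.2174, 0.4004]
tool_rot: [-0.144, 0.661, 0.725, 0.127]
contact_force: [0.3, -0.4, -0.4]
gripper_width: 0.285
grasp_force: 78.5
```

Run:
```python
from h import *
s=cam('scene','s6.png');w=cam('wrist');o=bot.get_obs();print(o['t'],o['eef_pos'],o['contact_force'],o['grasp_force'],np.abs(o['joint_vel']).max());print(rot(o['tool_rot']).round(3))
m=np.hstack([cv2.resize(w['img'],(400,300)),cv2.resize(s['img'][20:320,130:530],(400,300))]);cv2.imwrite('pics/m6.png',m[:,:,::-1])
```

```text
15.75 [0.45500226 0.21710819 0.39964889] [-0.39411926 -1.06689251 -1.37887999] 78.53524446487427 0.0023909091264053793
[[-0.083  0.996 -0.041]
 [ 0.923  0.092  0.374]
 [ 0.376 -0.007 -0.927]]
```

View pics/m6.png

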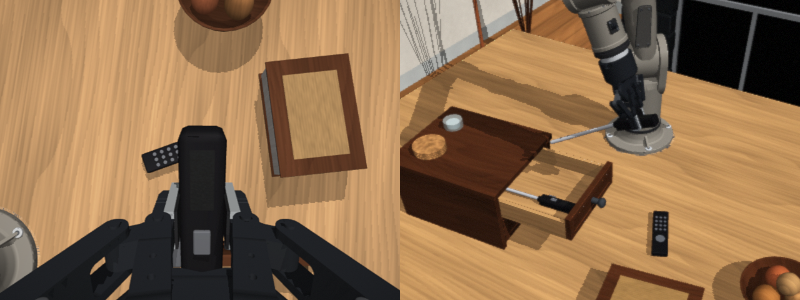

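The lighter is clear in the air, with its tip at about z = 0.30. The good lighter is still in the open drawer, and the bystanders are in place.

```bash
python3 -c "
from station import bot
print(bot.hand_in())"
```

```text
the job is handed in; nothing more can be done
None
```

The bent lighter is out of the drawer and held still above the chest, the good lighter is still in the pulled-out drawer, and the job was handed in at about 16 s; no verdict was returned.

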